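# Wind a bottle clamp shut on an amber bottle

### The job

Stand the capped amber bottle upright on the bed of the crank clamp, between the orange pad and the V stop, and let go of it. Then wind the crank clockwise by its free-spinning black grip, round and round, until the pad holds the bottle firmly against the V stop with about 30 N (feel the crank stiffen; squeezing much harder cracks the glass). Let go of the crank, leaving the bottle upright and clamped; do not push the jaw by hand or disturb the other things on the bench.

Things in the scene. Friction and masses are not known exactly. Their poses are not given: they have to be found in the camera images.
- clamp: Crank clamp fixed to the bench. Aluminium bed 110 mm (its x) by 345 mm (its y, from -165 to +180 mm), top 16 mm above the bench; origin at bench level on the bed's long centreline. At the +y end a blue gear box (84 x 80 mm, top 70 mm above the bench) carries the crank; at the -y end stands a blue stop, top 66 mm above the bench, with a rubber 90 degree V that opens to +y.
- bed_place (a point): Point on the bed's top, on its centreline at the clamp's y = -45 mm: free bed between pad and V stop, for setting the bottle down. The V stop is bolted down at differing places: a bottle seated in it has its axis on the centreline, 35 to 60 mm from this point towards the clamp's -y; exactly where is not told.
- bottle_mid (a point): Amber glass bottle, 108 mm tall, 160 g: body 52 mm diameter for the lower 60 mm, then shoulder and a 26 mm neck, and a white screw cap 34 mm in diameter from 80 to 108 mm above its underside. This point is on its axis 54 mm above its underside; z is up along the axis. Starts standing on the bench.
- bottle: The same bottle, origin at the centre of its underside.
- jaw: Moving jaw of the clamp (blue carriage 80 x 32 mm, top 71 mm above the bench). The orange pad before it, whose face is 20 mm towards the clamp's -y from this origin, gives on a stiff spring (15 N per mm). Origin on the bed's top on the centreline. The jaw slides towards the clamp's -y by 40 mm per crank turn.
- crank (a joint): Crank angle, rad, growing clockwise seen from above, which closes the jaw (6.37 mm per rad). At 0 the arm points to the clamp's -x. Starts between 1.2 and 3.5; the pad bites 1.5 to 2.5 turns later. Drags with 0.32 N m (6 to 7 N at the grip), which also holds it where it is left; each 10 N of pad force adds about 1.3 N at the grip.
- crank_axis (a point): Point on the crank's upright axis, 112 mm above the bench, level with the grip's middle. z is up.
- grip_mid (a point): Middle of the black grip with an orange band: an upright cylinder 22 mm in diameter and 44 mm tall (90 to 134 mm above the bench) that spins freely on its pin, 50 mm from the crank's axis. Beneath it the steel arm's top is 86 mm above the bench.
- vial: Small amber vial with black cap, 30 mm diameter, 52 mm tall; a bystander. Origin at the centre of its underside.
- white_cap: Loose white screw cap, 38 mm diameter, 26 mm tall; a bystander. Origin at the centre of its underside.
- purple_cap: Loose purple screw cap, 28 mm diameter, 18 mm tall; a bystander. Origin at the centre of its underside.
- tip_box: Purple and white pipette tip box, 85 x 122 mm, 61 mm tall; a bystander. Origin at the centre of its underside.

How it is judged:
By the outcome, as a careful person would: the job done as asked, in the order asked, and still so for the second after the job is handed in, with the robot touching nothing.
It also fails if it takes over 72 s, if anything falls off the work surface, if the arm or the gripper's body presses on something with over 40 N, if the wrist force passes 120 N, or if a joint passes its speed limit or range.

### The arm

A 6-joint arm with a two-finger parallel gripper is mounted at the origin on the work surface. World frame = base frame: x ahead of the robot, y to its left, z up, the work surface at z = 0. Lengths are in m, angles in rad, forces in N, time in s.
With the tool pointing down it reaches from about 0.325 to 0.775 m from the base axis. Payload 5.5 kg.
Tool frame: the origin (TCP) lies midway between the tips of the shut fingers; the grasp point (between the pads) lies 19 mm behind it; z points along the fingers, y is the direction in which the jaws open and shut (so a half turn about z gives the same grasp; the last joint's range is limited). The gripper opens to 88 mm and grips with 3 to 60 N. Pads are 20 mm wide; open, the fingers measure 115 mm over their backs; the gripper's body (75 mm by 178 mm) begins 61 mm behind the grasp point.
Start: joints at [1.189, 0.091, 1.231, -0, 1.82, -0.057], TCP at [0.191, 0.569, 0.223] pointing down, gripper open.
Joint ranges: [-2.87, 2.87], [-0.86, 2.18], [0.17, 2.46], [-1.51, 4.65], [0.06, 2.69], [-2.65, 2.65]. Speed limits (rad/s): [2.57, 2.57, 3.01, 3.14, 3.14, 3.14].

### API

Orientations are given as a unit quaternion [x, y, z, w].
In Python, from rig import * gives the robot as it stands.
- The arm moves only by the shell command python3 -m creep 'ROWS' [FORCE]. ROWS is JSON, a list of rows, each a list of 3 entries, a list of its own where there are three numbers: the finger opening in m, from 0 to 0.0878, then the shift along the tool's x, y, z in m, then the turn, a rotation vector about the tool's x, y, z in degrees. A call has exactly 8 rows; each row is the pose to reach, as a shift and turn from the pose commanded when the call began, along the tool's axes at that moment; what a row does not reach only later rows make up. A row lasts 1/10 s, in which the tool goes at most 50 mm and 8.59 degrees, less where a joint would pass 70% of its speed; a pose out of reach is approached as far as the arm can. A call with a gripper value outside its range is refused whole. The fingers move at their own pace and stop on an object; FORCE is the grip in N (left out, the last holds). Time passes only in rows, so rows that repeat a pose let the fingers close, or fill a call up. It gives the time, the measured TCP pose, the force and the opening at its end, in the units of the state.
- get_obs(): the state, without advancing time (a new reading comes with each control period).
- get_image(name): name is "side" or "top"; returns the picture (480x640x3 uint8, red, green, blue); there is no depth.
- camera_params(name): a dict with "fx", "fy", "cx", "cy" (pixels), "origin" and "attitude" of the camera in the world. Camera axes: x right, y up, looking along -z (the intrinsics and any distortion apply to the point x, -y, -z); pixel columns grow to the right and rows downward; lengths in m; the calibration is good to about 2 mm. A picture is of the moment at which its call begins. camera_params takes no time and is no camera call.
- close_job(): hands the job in, once; it reports no verdict.
The state is a dict: "time_s": time; "q": joint angles; "dq": joint speeds; "joint_efforts": joint torques, N m; "ee_pos": TCP position; "eef_rot": TCP orientation; "force": force on the tool from outside, world axes, zero at the start; "torque": the same for the moment, N m; "opening": finger opening in m.
Only numpy, scipy, OpenCV 4.12 (cv2) and the standard library are available. Lean on these libraries where they do the work, as an engineer would, in place of code of your own. Each camera call takes 0.05 s, during which the arm holds its last target. There are 200 camera calls.

## Working session

There is one attempt and no reset: what is moved stays moved. The work goes in short steps, Python scripts to look and compute and a shell command to move; the robot and the scene stay as the last step left them, time stands still between calls to the robot, and variables do not carry over. Pictures are saved under pics/ and viewed, about 8 in all and at most 12, crops included, and the job is handed in when it is done.

```bash
ls; mkdir -p pics
python3 - <<'E'
from rig import *
import cv2
for n in ("side","top"):
    print(n,camera_params(n))
    cv2.imwrite(f"pics/{n}0.png",get_image(n)[:,:,::-1])
o=get_obs();print(o)
E
```

```text
pics
side {'fx': 493.5448454270281, 'fy': 493.5448454270281, 'cx': 315.92232325628754, 'cy': 241.46506473138376, 'origin': array([0.36797049, 0.71667192, 0.94698698]), 'attitude': array([-0.06110296,  0.35170783,  0.92209643, -0.1493526 ])}
top {'fx': 493.0285687783927, 'fy': 493.0285687783927, 'cx': 320.3499312631501, 'cy': 236.0291946650055, 'origin': array([ 0.4336097 , -0.01675878,  1.04853526]), 'attitude': array([-0.07103684,  0.06761865,  0.71325073, -0.69401361])}
{'time_s': 0.1, 'q': array([ 1.18924936e+00,  9.17700032e-02,  1.23172744e+00, -3.45079240e-05,
        1.81979568e+00, -5.66970699e-02]), 'dq': array([-0.00039571, -0.00071324, -0.00336358,  0.00057744, -0.0025924 ,
       -0.00063689]), 'joint_efforts': array([ 1.87004429e-03, -4.47857630e+01, -4.07572496e+01,  7.00330571e-02,
        2.83869845e-02, -7.17514445e-05]), 'ee_pos': array([0.19141553, 0.56837741, 0.22164955]), 'eef_rot': array([ 1.61715835e-01,  9.86837001e-01, -8.33541283e-04, -1.68492565e-04]), 'force': array([0.72121188, 0.0992072 , 0.05075754]), 'torque': array([ 0.00830919,  0.0354613 , -0.01944684]), 'opening': 0.08771682008886579}
```

View pics/top0.png

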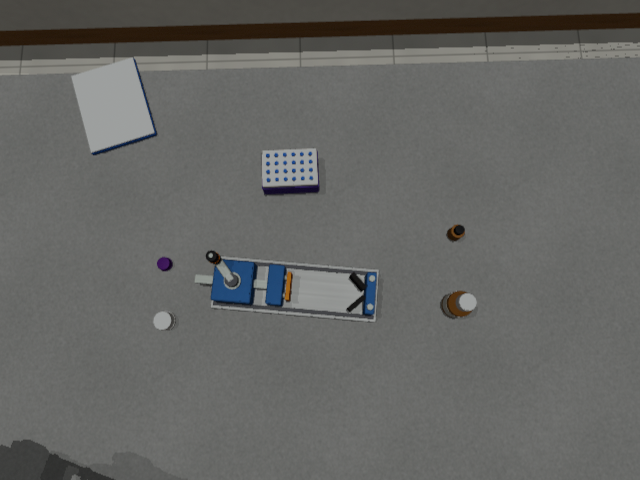

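View pics/side0.png

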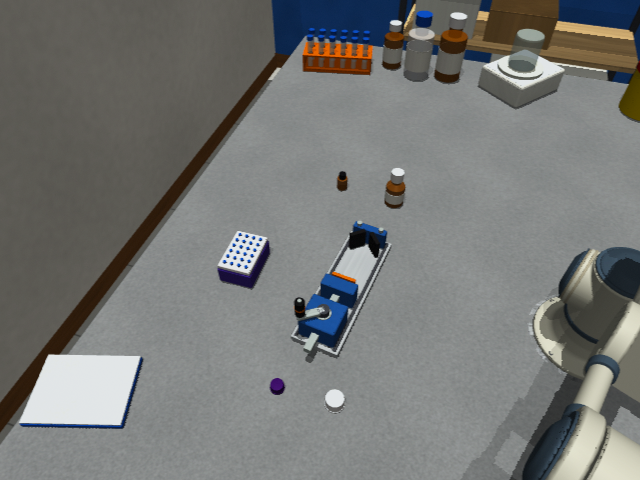

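The top view shows the gear box at (233,283), the grip at (213,257), the V stop at (370,293), the bottle cap at (467,302) and the vial at (456,232). I'll zoom in to get exact pixels.

```bash
cat > h.py <<'E'
import numpy as np, cv2
from scipy.spatial.transform import Rotation as R
from rig import *
def bp(n,u,v,z):
    c=camera_params(n); d=R.from_quat(c['attitude']).apply([(u-c['cx'])/c['fx'],-(v-c['cy'])/c['fy'],-1])
    o=c['origin']; return o+d*(z-o[2])/d[2]
def pj(n,p):
    c=camera_params(n); q=R.from_quat(c['attitude']).inv().apply(np.array(p)-c['origin'])
    return [c['cx']-c['fx']*q[0]/q[2], c['cy']+c['fy']*q[1]/q[2]]
def tool(dw,o=None):
    "world shift -> tool axes"
    o=o or get_obs(); return R.from_quat(o['eef_rot']).inv().apply(dw)
E
python3 - <<'E'
import cv2
a=cv2.imread('pics/top0.png')[225:335,190:490]; a=cv2.resize(a,None,fx=2.6,fy=2.6,interpolation=cv2.INTER_CUBIC)
b=cv2.imread('pics/side0.png')[160:360,280:420]; b=cv2.rotate(b,cv2.ROTATE_90_CLOCKWISE); b=cv2.resize(b,None,fx=2.2,fy=2.2,interpolation=cv2.INTER_CUBIC)
import numpy as np
c=np.zeros((600,800,3),np.uint8); c[:a.shape[0],:a.shape[1]]=a; c[290:290+b.shape[0],:b.shape[1]]=b[:310]
c=cv2.convertScaleAbs(c,alpha=1.4); cv2.imwrite('pics/c1.png',c)
E
python3 - <<'E'
from h import *
for n,box in(("top",(440,500,280,330)),("side",(380,415,165,185))):
    g=cv2.imread(f'pics/{n}0.png'); x0,x1,y0,y1=box; s=g[y0:y1,x0:x1].min(2)>150
    v,u=np.nonzero(s); print(n,u.mean()+x0,v.mean()+y0,len(u), bp(n,u.mean()+x0,v.mean()+y0,.105))
E
```

```text
top 467.5 301.44 200 [ 0.48708708 -0.2903623   0.105     ]
side 397.52173913043475 171.44565217391303 92 [ 0.48939825 -0.29540078  0.105     ]
```

View pics/c1.png

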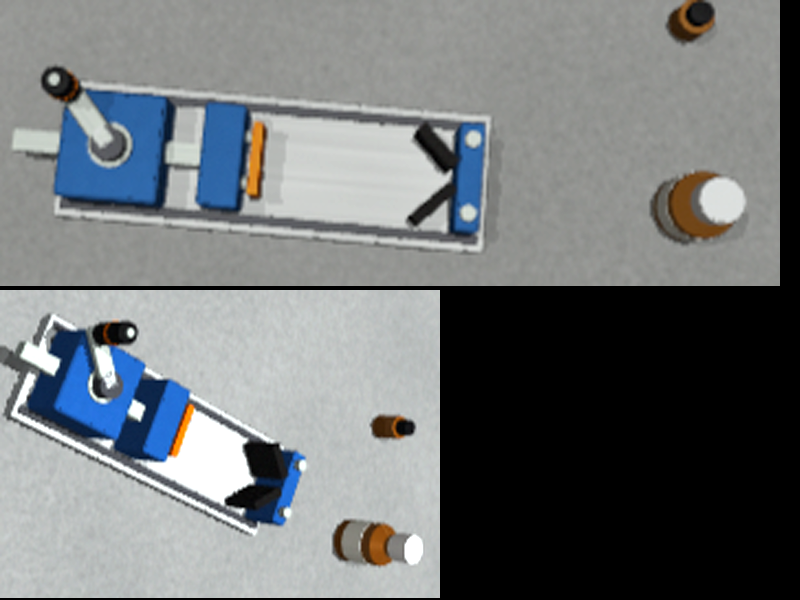

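Run:
```python
from h import *
f=lambda x,y,z: bp("top",190+x/2.6-.3,225+y/2.6-.3,z)
TR,BR,BL,T2=[f(*p,.016) for p in((490,116),(483,250),(55,215),(80,83))]
print(TR,BR,BL,T2, 'w',np.linalg.norm(TR-BR),'l',np.linalg.norm(BR-BL))
y=(T2-TR)[:2]/np.linalg.norm((T2-TR)[:2])+(BL-BR)[:2]/np.linalg.norm((BL-BR)[:2]); y/=np.linalg.norm(y)
x=np.array([y[1],-y[0]]); e=(TR+BR)[:2]/2; o=e+.165*y
print('y',y,'ang',np.degrees(np.arctan2(x[1],x[0])),'origin',o)
C=lambda p: np.array([(p[:2]-o)@x,(p[:2]-o)@y])
gb=[f(*p,.07) for p in((72,90),(173,97),(165,207),(55,197))]
print('gearbox',[C(p) for p in gb], C(np.mean(gb,0)))
print('bedleft',C(BL))
g=f(57,78,.134); 
s=lambda X,Y,z: bp("side",280+(Y-290)/2.2, 160,z)
# rotated clockwise: new x = H-1-oldrow ; new y = oldcol
s=lambda X,Y,z: bp("side",280+(Y-290)/2.2-.3,160+199-X/2.2,z)
for nm,p in(('hub',f(111,147,.09)),('griptop',g),('jaw',f(222,157,.071)),('padtop',f(265,160,.06)),('vial',f(700,12,.052)),('Vr',f(455,180,.066)),('side griptop',s(129,333,.134)),('s vial',s(407,428,.052)),('bed',np.r_[o-.045*y,.016])): print(nm,p,C(p))
for p in((0,0,.15),): pass
o1=get_obs(); M=R.from_quat(o1['eef_rot']).as_matrix(); print(M.round(3))
```

```text
[ 0.56426465 -0.13426277  0.016     ] [ 0.45755299 -0.12342646  0.016     ] [0.49428008 0.21708216 0.016     ] [0.60053455 0.19845187 0.016     ] w 0.10726044845453178 l 0.3424835674713734
y [0.10780381 0.99417219] ang -6.188730023359567 origin [0.52869644 0.0351938 ]
gearbox [array([0.04042668, 0.16342835]), array([0.04126659, 0.08501626]), array([-0.04292815,  0.08209486]), array([-0.04219732,  0.16630647])] [-0.00085805  0.12421148]
bedleft [-0.05382405  0.17711813]
hub [0.53936662 0.15912865 0.09      ] [-0.00275265  0.12436287]
griptop [0.58557977 0.19055775 0.134     ] [0.03980299 0.16059077]
jaw [0.53149603 0.07777793 0.071     ] [-0.00180746  0.04263777]
padtop [0.52937798 0.0456968  0.06      ] [-0.0004547   0.01051527]
vial [ 0.63802393 -0.3006149   0.052     ] [ 0.1448918  -0.32206575]
Vr [ 0.50958222 -0.09946511  0.066     ] [-0.00448609 -0.13593473]
side griptop [0.58691271 0.18900316 0.134     ] [0.04129576 0.15918892]
s vial [ 0.63960549 -0.30120815  0.052     ] [ 0.1465281  -0.32248504]
bed [ 0.52384527 -0.00954395  0.016     ] [-3.84429396e-17 -4.50000000e-02]
[[-0.948  0.319 -0.001]
 [ 0.319  0.948 -0.002]
 [ 0.    -0.002 -1.   ]]
```

```bash
python3 -m creep '[[0.0878,[-0.333,-0.205,0],[0,0,-12.4]],[0.0878,[-0.333,-0.205,0],[0,0,-12.4]],[0.0878,[-0.333,-0.205,0],[0,0,-12.4]],[0.0878,[-0.333,-0.205,0],[0,0,-12.4]],[0.0878,[-0.333,-0.205,0],[0,0,-12.4]],[0.0878,[-0.333,-0.205,0],[0,0,-12.4]],[0.0878,[-0.333,-0.205,0],[0,0,-12.4]],[0.0878,[-0.333,-0.205,0],[0,0,-12.4]]]' 20
python3 -m creep '[[0.0878,[-0.075,-0.39,0],[0,0,0]],[0.0878,[-0.075,-0.39,0],[0,0,0]],[0.0878,[-0.075,-0.39,0],[0,0,0]],[0.0878,[-0.075,-0.39,0],[0,0,0]],[0.0878,[-0.075,-0.39,0],[0,0,0]],[0.0878,[-0.075,-0.39,0],[0,0,0]],[0.0878,[-0.075,-0.39,0],[0,0,0]],[0.0878,[-0.075,-0.39,0],[0,0,0]]]'
python3 - <<'E'
from h import *
o=get_obs();print(R.from_quat(o['eef_rot']).as_matrix().round(3),tool(np.array([.488,-.293,.16])-o['ee_pos'],o))
E
```

```text
time_s: 0.9
ee_pos: [0.4427, 0.2659, 0.2222]
eef_rot: [0.055, 0.999, -0.0, -0.0]
force: [0.4, 1.0, -0.5]
opening: 0.0876
time_s: 1.7
ee_pos: [0.4736, -0.1299, 0.2223]
eef_rot: [0.054, 0.999, 0.0, -0.0]
force: [0.5, 0.2, 0.3]
opening: 0.0879
[[-0.994  0.109 -0.   ]
 [ 0.109  0.994  0.   ]
 [ 0.     0.    -1.   ]] [-0.03205576 -0.16054539  0.06231928]
```

```bash
python3 -m creep '[[0.0878,[-0.032,-0.1585,0],[0,0,0]],[0.0878,[-0.032,-0.1585,0],[0,0,0]],[0.0878,[-0.032,-0.1585,0],[0,0,0]],[0.0878,[-0.032,-0.1585,0],[0,0,0]],[0.0878,[-0.032,-0.1585,0.03],[0,0,0]],[0.0878,[-0.032,-0.1585,0.06],[0,0,0]],[0.0878,[-0.032,-0.1585,0.08],[0,0,0]],[0.0878,[-0.032,-0.1585,0.08],[0,0,0]]]'
python3 - <<'E'
from h import *
import cv2
a=[cv2.resize(get_image(n)[y:y+120,x:x+150,::-1],None,fx=2.6,fy=2.6,interpolation=cv2.INTER_CUBIC) for n,x,y in(("top",395,240),("side",320,120))]
cv2.imwrite('pics/c2.png',np.hstack(a))
E
```

```text
time_s: 2.5
ee_pos: [0.4871, -0.2871, 0.1384]
eef_rot: [0.054, 0.999, 0.002, -0.003]
force: [0.2, 0.3, 0.2]
opening: 0.0879
```

View pics/c2.png

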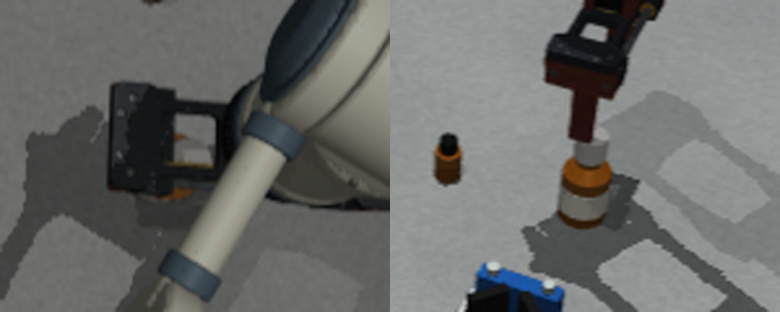

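Run:
```python
from h import *
for p in((.4871+.0055,-.2871+.0506,.1384),(.488,-.291,.108),(.488,-.291,.0),(.498,-.291,.108)):
    u,v=pj("side",p); print((u-320)*2.6+390,(v-120)*2.6)
```

```text
579.1397319732876 144.1706281860856
592.3343747025515 134.44318346789444
580.5720591855423 212.72939389991365
582.5355213998195 132.43493286126522
```

The side view puts the cap at crop pixel (592,135), which matches the model, and the finger is in line with it. I'll descend and grip.

```bash
python3 -m creep '[[0.0878,[0,-0.002,0.03],[0,0,0]],[0.0878,[0,-0.002,0.063],[0,0,0]],[0.0878,[0,-0.002,0.063],[0,0,0]],[0.05,[0,-0.002,0.063],[0,0,0]],[0.02,[0,-0.002,0.063],[0,0,0]],[0.02,[0,-0.002,0.063],[0,0,0]],[0.02,[0,-0.002,0.063],[0,0,0]],[0.02,[0,-0.002,0.063],[0,0,0]]]' 20
python3 -m creep '[[0.02,[0,0,0],[0,0,0]],[0.02,[0,0,0],[0,0,0]],[0.02,[0,0,0],[0,0,0]],[0.02,[0,0,-0.02],[0,0,0]],[0.02,[0,0,-0.06],[0,0,0]],[0.02,[0,0,-0.1],[0,0,0]],[0.02,[0,0,-0.1],[0,0,0]],[0.02,[0,0,-0.1],[0,0,0]]]'
python3 - <<'E'
from h import *
o=get_obs();print(o['opening'],o['ee_pos'],o['force'],tool(np.array([.524,-.0095,.18])-o['ee_pos'],o))
E
```

```text
time_s: 3.4
ee_pos: [0.4888, -0.291, 0.0806]
eef_rot: [0.054, 0.999, -0.0, 0.001]
force: [-0.2, 0.6, -0.3]
opening: 0.0514
time_s: 4.2
ee_pos: [0.4888, -0.291, 0.1804]
eef_rot: [0.054, 0.999, -0.001, 0.001]
force: [-0.1, 0.1, -1.9]
opening: 0.0339
0.0338856577600412 [ 0.48883931 -0.29100578  0.18043441] [-0.11738082  0.05693226 -1.88184533] [-4.50426001e-03  2.83657620e-01  1.83186487e-04]
```

```bash
python3 -m creep '[[0.02,[-0.0005,0.03,0],[0,0,0]],[0.02,[-0.0015,0.075,0],[0,0,0]],[0.02,[-0.002,0.12,0],[0,0,0]],[0.02,[-0.003,0.165,0],[0,0,0]],[0.02,[-0.004,0.21,0],[0,0,0]],[0.02,[-0.0045,0.25,0],[0,0,0]],[0.02,[-0.0045,0.27,0],[0,0,0]],[0.02,[-0.0045,0.2785,0],[0,0,0]]]'
python3 -m creep '[[0.02,[0,0,0],[0,0,0]],[0.02,[0,0,0],[0,0,0]],[0.02,[0,0,0.02],[0,0,0]],[0.02,[0,0,0.04],[0,0,0]],[0.02,[0,0,0.06],[0,0,0]],[0.02,[0,0,0.07],[0,0,0]],[0.02,[0,0,0.075],[0,0,0]],[0.02,[0,0,0.075],[0,0,0]]]'
python3 - <<'E'
from h import *
import cv2
o=get_obs();print(o['opening'],o['ee_pos'],o['force'],o['eef_rot'],tool(np.array([.524,-.0095,.0966])-o['ee_pos'],o))
a=[cv2.resize(get_image(n)[y:y+150,x:x+150,::-1],None,fx=2.6,fy=2.6,interpolation=cv2.INTER_CUBIC) for n,x,y in(("top",240,220),("side",280,200))]
cv2.imwrite('pics/c3.png',np.hstack(a))
E
```

```text
time_s: 5.0
ee_pos: [0.5222, -0.0123, 0.1771]
eef_rot: [0.053, 0.999, 0.0, -0.002]
force: [-0.1, 0.3, -1.6]
opening: 0.0337
time_s: 5.8
ee_pos: [0.5229, -0.015, 0.1043]
eef_rot: [0.055, 0.999, -0.0, -0.0]
force: [-0.4, -0.9, -0.9]
opening: 0.0338
0.033822276405677455 [ 0.52288252 -0.01499088  0.10430833] [-0.41161699 -0.91009672 -0.92146071] [ 5.46343969e-02  9.98506354e-01 -4.38770827e-05 -3.75701339e-04] [-0.00051747  0.00558102  0.00770723]
```

View pics/c3.png

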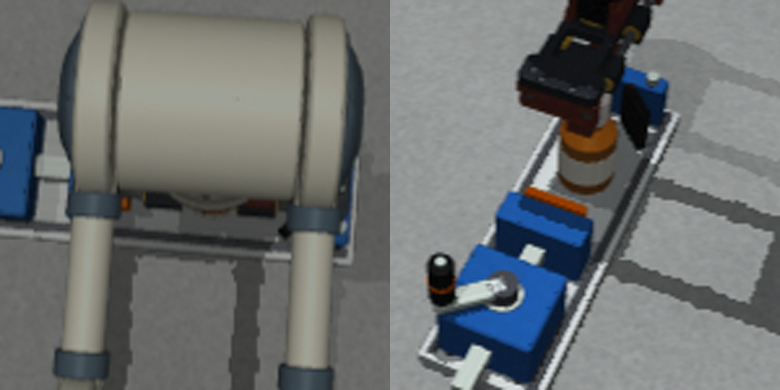

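The bottle hangs upright over the bed, between the pad and the V. I'll lower it gently.

```bash
python3 -m creep '[[0.02,[0,0,0.003],[0,0,0]],[0.02,[0,0,0.005],[0,0,0]],[0.02,[0,0,0.0065],[0,0,0]],[0.02,[0,0,0.007],[0,0,0]],[0.02,[0,0,0.0075],[0,0,0]],[0.02,[0,0,0.0075],[0,0,0]],[0.02,[0,0,0.0075],[0,0,0]],[0.02,[0,0,0.0075],[0,0,0]]]'
```

```text
time_s: 6.7
ee_pos: [0.5231, -0.0144, 0.0972]
eef_rot: [0.054, 0.999, 0.0, 0.0]
force: [-0.6, 0.6, -1.2]
opening: 0.0339
```

```bash
python3 -m creep '[[0.02,[0,0,0.0005],[0,0,0]],[0.02,[0,0,0.001],[0,0,0]],[0.02,[0,0,0.001],[0,0,0]],[0.02,[0,0,0.0015],[0,0,0]],[0.02,[0,0,0.0015],[0,0,0]],[0.02,[0,0,0.0015],[0,0,0]],[0.02,[0,0,0.0015],[0,0,0]],[0.02,[0,0,0.0015],[0,0,0]]]'
```

```text
time_s: 7.5
ee_pos: [0.5231, -0.0144, 0.0956]
eef_rot: [0.054, 0.999, 0.0, -0.0]
force: [-0.1, 0.2, -0.7]
opening: 0.0334
```

```bash
python3 -m creep '[[0.036,[0,0,0],[0,0,0]],[0.04,[0,0,0],[0,0,0]],[0.045,[0,0,0],[0,0,0]],[0.055,[0,0,0],[0,0,0]],[0.07,[0,0,0],[0,0,0]],[0.08,[0,0,0],[0,0,0]],[0.08,[0,0,0],[0,0,0]],[0.08,[0,0,0],[0,0,0]]]'
python3 -m creep '[[0.08,[0,0,-0.03],[0,0,0]],[0.08,[0,0,-0.06],[0,0,0]],[0.08,[0,0,-0.1],[0,0,0]],[0.08,[-0.1,0,-0.1],[0,0,0]],[0.08,[-0.1,0,-0.1],[0,0,0]],[0.08,[-0.1,0.1,-0.1],[0,0,0]],[0.08,[-0.1,0.15,-0.1],[0,0,0]],[0.08,[-0.1,0.15,-0.1],[0,0,0]]]'
python3 - <<'E'
from h import *
import cv2
o=get_obs();print(o['opening'],o['ee_pos'],o['force'],tool(np.array([.0,0,0])-o['ee_pos'],o))
a=[get_image(n)[:,:,::-1] for n in("top","side")]
for n,i in zip(("top","side"),a): cv2.imwrite(f'pics/{n}4.png',i)
a=[cv2.resize(i[y:y+190,x:x+190],None,fx=2.1,fy=2.1,interpolation=cv2.INTER_CUBIC) for i,x,y in((a[0],200,190),(a[1],260,190))]
cv2.imwrite('pics/c4.png',np.hstack(a))
E
```

```text
time_s: 8.3
ee_pos: [0.5231, -0.0144, 0.0956]
eef_rot: [0.054, 0.999, 0.0, 0.0]
force: [0.3, -0.0, -0.4]
opening: 0.0792
time_s: 9.1
ee_pos: [0.6392, 0.1251, 0.1946]
eef_rot: [0.055, 0.998, -0.0, -0.001]
force: [1.6, -0.2, 1.3]
opening: 0.0798
0.07983795915642251 [0.63918242 0.12514769 0.19458323] [ 1.61153253 -0.23940921  1.26288605] [ 0.6213535  -0.19438135  0.19548519]
```

View pics/c4.png

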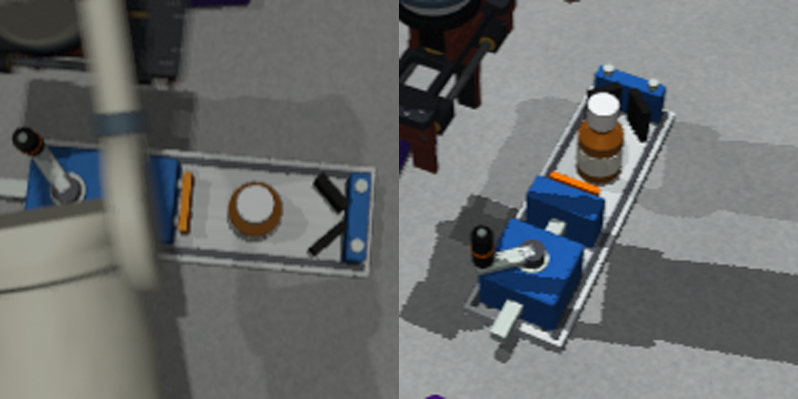

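The bottle stands upright on the bed, on the centreline, and is released. The grip hasn't moved. Next I'll go over the grip.

```bash
python3 -m creep '[[0.06,[0.06,0.059,0],[0,0,0]],[0.06,[0.06,0.059,0],[0,0,0]],[0.06,[0.06,0.059,0],[0,0,0]],[0.06,[0.06,0.059,0],[0,0,0]],[0.06,[0.06,0.059,0.02],[0,0,0]],[0.06,[0.06,0.059,0.05],[0,0,0]],[0.06,[0.06,0.059,0.05],[0,0,0]],[0.06,[0.06,0.059,0.05],[0,0,0]]]'
python3 - <<'E'
from h import *
import cv2
o=get_obs();print(o['opening'],o['ee_pos'],o['force'],tool(np.array([.586,.19,.096])-o['ee_pos'],o))
i=get_image("side")[:,:,::-1]
cv2.imwrite('pics/c5.png',cv2.resize(i[230:350,250:400],None,fx=4,fy=4,interpolation=cv2.INTER_CUBIC))
e=o['ee_pos']
for p in(e+[0,.03,0],e+[0,-.03,0],(.586,.19,.134),(.586,.19,.094)): 
  u,v=pj("side",p); print((u-250)*4,(v-230)*4)
E
```

```text
time_s: 10.0
ee_pos: [0.5857, 0.1877, 0.1453]
eef_rot: [0.055, 0.998, -0.0, -0.001]
force: [0.1, 0.1, -0.3]
opening: 0.0599
0.05992828166342762 [0.5856675  0.18770021 0.14528242] [ 0.05806914  0.1091581  -0.2711371 ] [-0.00015204  0.00236754  0.0492801 ]
178.56814021107812 314.9514904409966
219.6217029104355 220.64190882960384
198.02338984549147 283.49158196473695
200.54502835043013 328.3933422620371
```

View pics/c5.png

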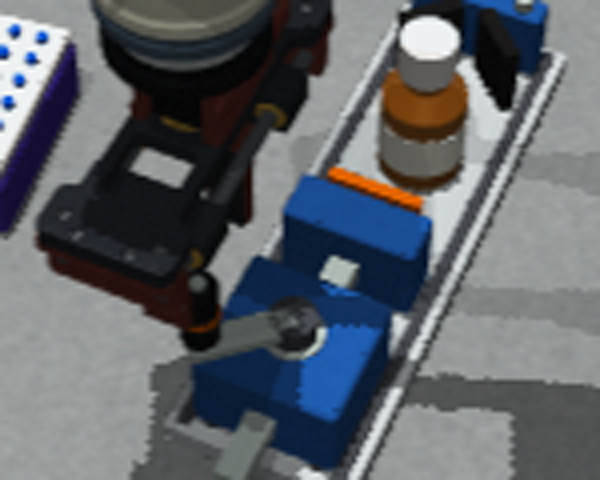

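```bash
python3 -m creep '[[0.06,[0.0015,0.002,0.02],[0,0,0]],[0.06,[0.0015,0.002,0.045],[0,0,0]],[0.06,[0.0015,0.002,0.049],[0,0,0]],[0.03,[0.0015,0.002,0.049],[0,0,0]],[0.01,[0.0015,0.002,0.049],[0,0,0]],[0.01,[0.0015,0.002,0.049],[0,0,0]],[0.01,[0.0015,0.002,0.049],[0,0,0]],[0.01,[0.0015,0.002,0.049],[0,0,0]]]' 40
python3 -m creep '[[0.01,[0,0,0],[0,0,0]],[0.01,[0,0,0],[0,0,0]],[0.01,[0,0,0],[0,0,0]],[0.01,[0,0,0],[0,0,0]],[0.01,[0,0,0],[0,0,0]],[0.01,[0,0,0],[0,0,0]],[0.01,[0,0,0],[0,0,0]],[0.01,[0,0,0],[0,0,0]]]'
python3 - <<'E'
from h import *
o=get_obs();print(o['opening'],o['ee_pos'],o['force'],o['torque'],tool(o['force'],o))
E
```

```text
time_s: 10.85
ee_pos: [0.5845, 0.1915, 0.0975]
eef_rot: [0.054, 0.999, 0.0, 0.001]
force: [1.2, 9.3, 3.4]
opening: 0.0234
time_s: 11.65
ee_pos: [0.5846, 0.1922, 0.0975]
eef_rot: [0.054, 0.999, 0.001, 0.001]
force: [1.9, 4.5, 3.6]
opening: 0.0215
0.021485675166294967 [0.58461602 0.1922078  0.09754626] [1.87303259 4.4933142  3.59414102] [ 0.90492252 -0.19916184 -0.00588597] [-1.38520206  4.67564513 -3.58267094]
```

```bash
cat >> h.py <<'E'
def arc(a0,a1,r=50,off=(0,0)):
    a=np.radians(np.linspace(a0,a1,9)); d=r*np.c_[np.cos(a)-np.cos(a[0]),np.sin(a)-np.sin(a[0])]
    d+=np.outer(np.linspace(0,1,9),off)
    print(a0,a1,[[float(round(v/1000,4)) for v in p] for p in d[1:]])
E
python3 -c "
from h import *
arc(137,177)"
```

```text
137 177 [[-0.0028, -0.0033], [-0.0054, -0.0069], [-0.0076, -0.0106], [-0.0095, -0.0146], [-0.011, -0.0186], [-0.0122, -0.0229], [-0.0129, -0.0271], [-0.0134, -0.0315]]
```

```bash
python3 -m creep '[[0.01,[-0.0028,-0.0033,0],[0,0,0]],[0.01,[-0.0054,-0.0069,0],[0,0,0]],[0.01,[-0.0076,-0.0106,0],[0,0,0]],[0.01,[-0.0095,-0.0146,0],[0,0,0]],[0.01,[-0.011,-0.0186,0],[0,0,0]],[0.01,[-0.0122,-0.0229,0],[0,0,0]],[0.01,[-0.0129,-0.0271,0],[0,0,0]],[0.01,[-0.0134,-0.0315,0],[0,0,0]]]'
python3 - <<'E'
from h import *
o=get_obs();print(o['opening'],o['ee_pos'],o['force'],o['torque'],tool(o['force'],o))
arc(177,222)
E
```

```text
time_s: 12.45
ee_pos: [0.5934, 0.1599, 0.0974]
eef_rot: [0.053, 0.999, 0.001, -0.001]
force: [-3.7, 6.2, 4.4]
opening: 0.0214
0.02143921325562256 [0.59340938 0.15989808 0.0973755 ] [-3.70523745  6.22075108  4.43344031] [ 1.21343147  0.66218659 -0.04018398] [ 4.35371524  5.80010753 -4.41427658]
177 222 [[-0.0, -0.0049], [0.0004, -0.0098], [0.0014, -0.0146], [0.0028, -0.0193], [0.0047, -0.0238], [0.007, -0.0282], [0.0097, -0.0323], [0.0128, -0.0361]]
```

```bash
python3 -m creep '[[0.01,[0.0,-0.0049,0],[0,0,0]],[0.01,[0.0006,-0.0098,0],[0,0,0]],[0.01,[0.0018,-0.0146,0],[0,0,0]],[0.01,[0.0033,-0.0193,0],[0,0,0]],[0.01,[0.0053,-0.0238,0],[0,0,0]],[0.01,[0.0077,-0.0282,0],[0,0,0]],[0.01,[0.0105,-0.0323,0],[0,0,0]],[0.01,[0.0138,-0.0361,0],[0,0,0]]]'
python3 - <<'E'
from h import *
o=get_obs();print(o['ee_pos'],o['torque'],tool(o['force'],o))
arc(222,272)
E
```

```text
time_s: 13.25
ee_pos: [0.5764, 0.1261, 0.0974]
eef_rot: [0.053, 0.999, 0.002, 0.0]
force: [0.4, 10.2, 2.8]
opening: 0.0211
[0.57641503 0.12612461 0.09741295] [ 1.61017138 -0.11118146 -0.01376209] [ 0.69408405 10.23411677 -2.74828381]
222 272 [[0.0039, -0.0038], [0.0081, -0.0072], [0.0127, -0.0102], [0.0176, -0.0126], [0.0227, -0.0144], [0.028, -0.0157], [0.0335, -0.0164], [0.0389, -0.0165]]
```

```bash
cat >> h.py <<'E'
from scipy.optimize import least_squares
def fit(P,r=.05):
    P=np.array(P); s=least_squares(lambda c: np.hypot(*(P-c).T)-r,P.mean(0)-[.04,0]); c=s.x
    T=np.array([[-.994,.109],[.109,.994]]); d=(P-c)@T.T
    print('c',c.round(4),'res mm',(s.fun*1e3).round(2),'phi',(np.degrees(np.arctan2(d[:,1],d[:,0]))%360).round(1)); return c
E
python3 - <<'E'
from h import *
fit([(.5846,.1922),(.5934,.1599),(.5764,.1261)])
E
```

```text
c [0.5435 0.1637] res mm [-0.02  0.03 -0.02] phi [139.  178.1 222.6]
```

Run:
```python
from h import *
arc(222.6,282.6,off=(2,2))
```

```text
222.6 282.6 [[0.005, -0.0043], [0.0105, -0.0079], [0.0165, -0.0108], [0.0229, -0.0129], [0.0295, -0.0142], [0.0362, -0.0146], [0.043, -0.0142], [0.0497, -0.013]]
```

```bash
python3 -m creep '[[0.01,[0.005,-0.0043,0],[0,0,0]],[0.01,[0.0105,-0.0079,0],[0,0,0]],[0.01,[0.0165,-0.0108,0],[0,0,0]],[0.01,[0.0229,-0.0129,0],[0,0,0]],[0.01,[0.0295,-0.0142,0],[0,0,0]],[0.01,[0.0362,-0.0146,0],[0,0,0]],[0.01,[0.043,-0.0142,0],[0,0,0]],[0.01,[0.0497,-0.013,0],[0,0,0]]]'
python3 - <<'E'
from h import *
o=get_obs();print(o['ee_pos'],o['torque'],tool(o['force'],o))
fit([(.5846,.1922),(.5934,.1599),(.5764,.1261),o['ee_pos'][:2]])
arc(282,362)
E
```

```text
time_s: 14.05
ee_pos: [0.5273, 0.1165, 0.0975]
eef_rot: [0.054, 0.999, 0.0, 0.003]
force: [8.5, 3.9, 0.5]
opening: 0.0213
[0.52730907 0.11652764 0.09745242] [ 0.60072386 -1.4393353  -0.06648058] [-8.00232671  4.7843056  -0.45490378]
c [0.5435 0.1638] res mm [-0.05  0.03  0.01 -0.04] phi [139.1 178.2 222.6 282.7]
282 362 [[0.0083, 0.0025], [0.0161, 0.0065], [0.0231, 0.0118], [0.029, 0.0181], [0.0338, 0.0254], [0.0372, 0.0335], [0.0391, 0.0419], [0.0396, 0.0507]]
```

Run:
```python
from h import *
arc(282.7,362.7,off=(-.5,3))
```

```text
282.7 362.7 [[0.0082, 0.003], [0.0159, 0.0075], [0.0227, 0.0132], [0.0285, 0.02], [0.0331, 0.0277], [0.0364, 0.0362], [0.0382, 0.045], [0.0385, 0.0541]]
```

```bash
python3 -m creep '[[0.01,[0.0082,0.003,0],[0,0,0]],[0.01,[0.0159,0.0075,0],[0,0,0]],[0.01,[0.0227,0.0132,0],[0,0,0]],[0.01,[0.0285,0.02,0],[0,0,0]],[0.01,[0.0331,0.0277,0],[0,0,0]],[0.01,[0.0364,0.0362,0],[0,0,0]],[0.01,[0.0382,0.045,0],[0,0,0]],[0.01,[0.0385,0.0541,0],[0,0,0]]]'
python3 - <<'E'
from h import *
o=get_obs();print(o['ee_pos'],tool(o['force'],o))
fit([(.5846,.1922),(.5934,.1599),(.5764,.1261),(.5273,.1165),o['ee_pos'][:2]])
arc(2,92,off=(0,0))
E
```

```text
time_s: 14.85
ee_pos: [0.4939, 0.172, 0.0974]
eef_rot: [0.055, 0.998, -0.002, 0.001]
force: [3.9, -8.0, 3.3]
opening: 0.0213
[0.49391188 0.17204713 0.09740817] [-4.77822112 -7.4929114  -3.22518461]
c [0.5434 0.1638] res mm [ 0.02  0.12  0.08 -0.03  0.2 ] phi [139.1 178.2 222.6 282.6   3.2]
2 92 [[-0.0013, 0.0097], [-0.0045, 0.019], [-0.0094, 0.0275], [-0.0159, 0.0348], [-0.0237, 0.0408], [-0.0325, 0.0451], [-0.0419, 0.0476], [-0.0517, 0.0482]]
```

Run:
```python
from h import *
arc(3,93,off=(-2,-.5));arc(93,183,off=(0,-.5))
```

```text
3 93 [[-0.0017, 0.0096], [-0.0053, 0.0188], [-0.0106, 0.0271], [-0.0175, 0.0343], [-0.0256, 0.04], [-0.0347, 0.0441], [-0.0445, 0.0464], [-0.0545, 0.0468]]
93 183 [[-0.0097, -0.0015], [-0.0189, -0.0049], [-0.0273, -0.0101], [-0.0345, -0.0167], [-0.0404, -0.0247], [-0.0445, -0.0336], [-0.0469, -0.0432], [-0.0473, -0.053]]
```

```bash
python3 -m creep '[[0.01,[-0.0017,0.0096,0],[0,0,0]],[0.01,[-0.0053,0.0188,0],[0,0,0]],[0.01,[-0.0106,0.0271,0],[0,0,0]],[0.01,[-0.0175,0.0343,0],[0,0,0]],[0.01,[-0.0256,0.04,0],[0,0,0]],[0.01,[-0.0347,0.0441,0],[0,0,0]],[0.01,[-0.0445,0.0464,0],[0,0,0]],[0.01,[-0.0545,0.0468,0],[0,0,0]]]'
python3 - <<'E'
from h import *
o=get_obs();print(tool(o['force'],o)); fit([(.5934,.1599),(.5764,.1261),(.5273,.1165),(.4939,.1720),o['ee_pos'][:2]])
E
python3 -m creep '[[0.01,[-0.0097,-0.0015,0],[0,0,0]],[0.01,[-0.0189,-0.0049,0],[0,0,0]],[0.01,[-0.0273,-0.0101,0],[0,0,0]],[0.01,[-0.0345,-0.0167,0],[0,0,0]],[0.01,[-0.0404,-0.0247,0],[0,0,0]],[0.01,[-0.0445,-0.0336,0],[0,0,0]],[0.01,[-0.0469,-0.0432,0],[0,0,0]],[0.01,[-0.0473,-0.053,0],[0,0,0]]]'
python3 - <<'E'
from h import *
o=get_obs();print(tool(o['force'],o)); fit([(.5934,.1599),(.5764,.1261),(.5273,.1165),(.4939,.1720),o['ee_pos'][:2]])
E
```

```text
time_s: 15.65
ee_pos: [0.5515, 0.2135, 0.0973]
eef_rot: [0.054, 0.999, -0.002, -0.001]
force: [-7.3, -6.4, 9.1]
opening: 0.0215
[ 6.61494804 -7.22756367 -9.09722786]
c [0.5435 0.164 ] res mm [0.1  0.18 0.13 0.21 0.24] phi [178.4 222.7 282.6   3.   93. ]
time_s: 16.45
ee_pos: [0.5933, 0.1585, 0.0974]
eef_rot: [0.053, 0.999, 0.001, -0.0]
force: [-2.4, 7.6, 4.4]
opening: 0.0213
[ 3.15832126  7.31640752 -4.34587178]
c [0.5435 0.1638] res mm [ 0.1   0.06 -0.03  0.23  0.08] phi [178.2 222.6 282.6   3.1 179.8]
```

Run:
```python
from h import *
arc(181,271,off=(1,1));arc(271,315,off=(0,.5))
```

```text
181 271 [[0.0013, -0.0096], [0.0044, -0.0188], [0.0093, -0.0273], [0.0158, -0.0346], [0.0236, -0.0406], [0.0324, -0.0449], [0.042, -0.0475], [0.0519, -0.0481]]
271 315 [[0.0048, 0.0004], [0.0095, 0.0012], [0.0142, 0.0025], [0.0187, 0.0042], [0.023, 0.0064], [0.0271, 0.0089], [0.0309, 0.0118], [0.0345, 0.0151]]
```

```bash
python3 -m creep '[[0.01,[0.0013,-0.0096,0],[0,0,0]],[0.01,[0.0044,-0.0188,0],[0,0,0]],[0.01,[0.0093,-0.0273,0],[0,0,0]],[0.01,[0.0158,-0.0346,0],[0,0,0]],[0.01,[0.0236,-0.0406,0],[0,0,0]],[0.01,[0.0324,-0.0449,0],[0,0,0]],[0.01,[0.042,-0.0475,0],[0,0,0]],[0.01,[0.0519,-0.0481,0],[0,0,0]]]'
cat >> h.py <<'E'
def st():
    o=get_obs(); T=np.array([[-.994,.109],[.109,.994]]); d=T@(o['ee_pos'][:2]-[.5435,.1638]); a=np.arctan2(d[1],d[0]); f=tool(o['force'],o)
    t=np.array([-np.sin(a),np.cos(a)]); n=np.array([np.cos(a),np.sin(a)])
    print('phi %.1f r %.2f  drag %.2f radial %.2f z %.2f'%(np.degrees(a)%360,1e3*np.hypot(*d),-f[:2]@t,f[:2]@n,f[2]))
    return np.degrees(a)%360
E
python3 -c "from h import *; st()"
python3 -m creep '[[0.01,[0.0048,0.0004,0],[0,0,0]],[0.01,[0.0095,0.0012,0],[0,0,0]],[0.01,[0.0142,0.0025,0],[0,0,0]],[0.01,[0.0187,0.0042,0],[0,0,0]],[0.01,[0.023,0.0064,0],[0,0,0]],[0.01,[0.0271,0.0089,0],[0,0,0]],[0.01,[0.0309,0.0118,0],[0,0,0]],[0.01,[0.0345,0.0151,0],[0,0,0]]]'
python3 - <<'E'
from h import *
import cv2
st()
i=get_image("side")[:,:,::-1]; j=get_image("top")[:,:,::-1]
cv2.imwrite('pics/side6.png',i);cv2.imwrite('pics/top6.png',j)
cv2.imwrite('pics/c6.png',np.hstack([cv2.resize(i[200:350,280:410],None,fx=3,fy=3,interpolation=cv2.INTER_CUBIC),cv2.resize(j[235:335,260:390],None,fx=3,fy=4.5,interpolation=cv2.INTER_CUBIC)]))
E
```

```text
time_s: 17.25
ee_pos: [0.5384, 0.1142, 0.0975]
eef_rot: [0.055, 0.999, -0.0, 0.002]
force: [6.6, 0.7, -0.5]
opening: 0.0216
phi 269.6 r 49.84  drag 6.53 radial -1.32 z 0.54
time_s: 18.05
ee_pos: [0.5054, 0.1315, 0.0974]
eef_rot: [0.055, 0.998, -0.002, 0.002]
force: [3.7, -5.5, 2.7]
opening: 0.0214
phi 313.4 r 49.96  drag 6.57 radial 0.72 z -2.66
```

View pics/c6.png

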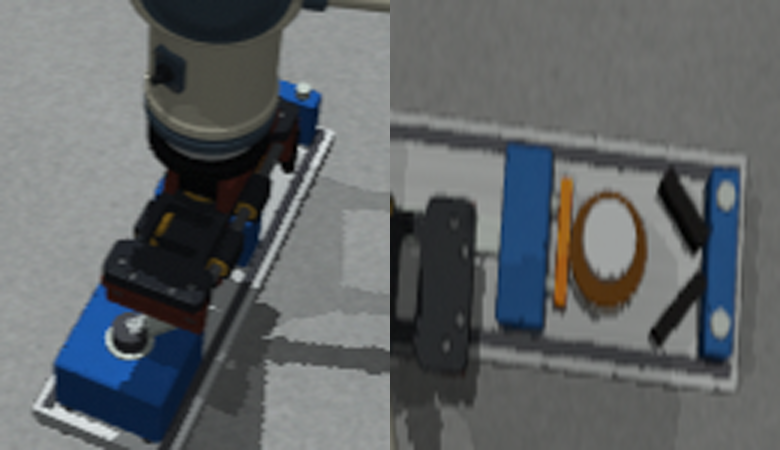

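The top view shows the pad about to meet the bottle, with roughly 28 mm (about 250°) left before it seats. Drag baseline is 6.55 N.

Run:
```python
from h import *
arc(314,394,off=(-.5,0));arc(34,114,off=(-.5,-1))
```

```text
314 394 [[0.0057, 0.0066], [0.0101, 0.014], [0.0131, 0.0222], [0.0147, 0.0307], [0.0148, 0.0395], [0.0134, 0.0481], [0.0105, 0.0563], [0.0062, 0.0639]]
34 114 [[-0.0055, 0.0066], [-0.0122, 0.0122], [-0.0197, 0.0166], [-0.0279, 0.0196], [-0.0365, 0.0211], [-0.0453, 0.0212], [-0.054, 0.0197], [-0.0623, 0.0167]]
```

```bash
python3 -m creep '[[0.01,[0.0057,0.0066,0],[0,0,0]],[0.01,[0.0101,0.014,0],[0,0,0]],[0.01,[0.0131,0.0222,0],[0,0,0]],[0.01,[0.0147,0.0307,0],[0,0,0]],[0.01,[0.0148,0.0395,0],[0,0,0]],[0.01,[0.0134,0.0481,0],[0,0,0]],[0.01,[0.0105,0.0563,0],[0,0,0]],[0.01,[0.0062,0.0639,0],[0,0,0]]]'
python3 -c "from h import *; st()"
python3 -m creep '[[0.01,[-0.0055,0.0066,0],[0,0,0]],[0.01,[-0.0122,0.0122,0],[0,0,0]],[0.01,[-0.0197,0.0166,0],[0,0,0]],[0.01,[-0.0279,0.0196,0],[0,0,0]],[0.01,[-0.0365,0.0211,0],[0,0,0]],[0.01,[-0.0453,0.0212,0],[0,0,0]],[0.01,[-0.054,0.0197,0],[0,0,0]],[0.01,[-0.0623,0.0167,0],[0,0,0]]]'
python3 - <<'E'
from h import *
import cv2
p=st(); arc(p,p+40,off=(0,0)); 
j=get_image("top")[:,:,::-1]
cv2.imwrite('pics/c7.png',cv2.resize(j[235:335,260:390],None,fx=4,fy=4,interpolation=cv2.INTER_CUBIC))
E
```

```text
time_s: 18.95
ee_pos: [0.5048, 0.196, 0.0974]
eef_rot: [0.055, 0.998, -0.002, -0.0]
force: [-2.8, -7.3, 6.0]
opening: 0.0213
phi 33.5 r 50.28  drag 7.42 radial -2.55 z -5.96
time_s: 19.75
ee_pos: [0.5677, 0.2078, 0.0973]
eef_rot: [0.054, 0.999, -0.0, -0.002]
force: [-7.8, -0.1, 7.1]
opening: 0.0214
phi 112.5 r 50.23  drag 6.80 radial -3.80 z -7.08
112.48718734790529 152.4871873479053 [[-0.004, -0.0018], [-0.0077, -0.004], [-0.0113, -0.0065], [-0.0146, -0.0093], [-0.0177, -0.0124], [-0.0205, -0.0158], [-0.023, -0.0193], [-0.0252, -0.0231]]
```

View pics/c7.png

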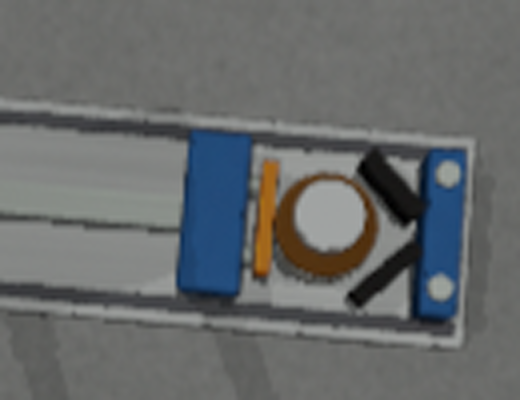

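The bottle is upright and centred with about 10 mm (roughly 90°) to go. I'll continue in smaller steps.

```bash
python3 -m creep '[[0.01,[-0.0038,-0.002,0],[0,0,0]],[0.01,[-0.0074,-0.0044,0],[0,0,0]],[0.01,[-0.0109,-0.0071,0],[0,0,0]],[0.01,[-0.0142,-0.0101,0],[0,0,0]],[0.01,[-0.0172,-0.0134,0],[0,0,0]],[0.01,[-0.0199,-0.017,0],[0,0,0]],[0.01,[-0.0224,-0.0207,0],[0,0,0]],[0.01,[-0.0245,-0.0246,0],[0,0,0]]]'
python3 - <<'E'
from h import *
p=st(); arc(p,p+20,off=(.4,0)); arc(p+20,p+35,off=(0,0)); arc(p+35,p+50)
E
```

```text
time_s: 20.6
ee_pos: [0.5901, 0.1822, 0.0975]
eef_rot: [0.054, 0.999, 0.001, -0.0]
force: [-2.8, 6.1, 3.8]
opening: 0.0217
phi 152.2 r 50.05  drag 6.72 radial -0.33 z -3.79
152.20786011866895 172.20786011866895 [[-0.0009, -0.002], [-0.0018, -0.0039], [-0.0025, -0.006], [-0.0032, -0.008], [-0.0037, -0.0101], [-0.0042, -0.0122], [-0.0046, -0.0144], [-0.0049, -0.0165]]
172.20786011866895 187.20786011866895 [[-0.0002, -0.0016], [-0.0003, -0.0033], [-0.0004, -0.0049], [-0.0005, -0.0065], [-0.0004, -0.0082], [-0.0004, -0.0098], [-0.0002, -0.0114], [-0.0001, -0.0131]]
187.20786011866895 202.20786011866895 [[0.0002, -0.0016], [0.0005, -0.0032], [0.0009, -0.0048], [0.0012, -0.0064], [0.0017, -0.008], [0.0022, -0.0096], [0.0027, -0.0111], [0.0033, -0.0126]]
```

```bash
python3 -m creep '[[0.01,[-0.0009,-0.002,0],[0,0,0]],[0.01,[-0.0018,-0.0039,0],[0,0,0]],[0.01,[-0.0025,-0.006,0],[0,0,0]],[0.01,[-0.0032,-0.008,0],[0,0,0]],[0.01,[-0.0037,-0.0101,0],[0,0,0]],[0.01,[-0.0042,-0.0122,0],[0,0,0]],[0.01,[-0.0046,-0.0144,0],[0,0,0]],[0.01,[-0.0049,-0.0165,0],[0,0,0]]]' >/dev/null
python3 -c "from h import *; st()"
python3 -m creep '[[0.01,[-0.0002,-0.0018,0],[0,0,0]],[0.01,[-0.0003,-0.0036,0],[0,0,0]],[0.01,[-0.0004,-0.0055,0],[0,0,0]],[0.01,[-0.0005,-0.0073,0],[0,0,0]],[0.01,[-0.0004,-0.0091,0],[0,0,0]],[0.01,[-0.0004,-0.0109,0],[0,0,0]],[0.01,[-0.0002,-0.0127,0],[0,0,0]],[0.01,[-0.0001,-0.0131,0],[0,0,0]]]' >/dev/null
python3 -c "from h import *; p=st(); arc(p,p+10)"
```

```text
phi 172.0 r 49.97  drag 7.58 radial -0.56 z -4.25
phi 187.0 r 49.96  drag 7.01 radial -0.75 z -3.37
186.9855145412202 196.9855145412202 [[0.0001, -0.0011], [0.0003, -0.0022], [0.0005, -0.0032], [0.0007, -0.0043], [0.001, -0.0054], [0.0012, -0.0064], [0.0015, -0.0075], [0.0018, -0.0085]]
```

```bash
python3 -m creep '[[0.01,[0.0001,-0.0011,0],[0,0,0]],[0.01,[0.0003,-0.0022,0],[0,0,0]],[0.01,[0.0005,-0.0032,0],[0,0,0]],[0.01,[0.0007,-0.0043,0],[0,0,0]],[0.01,[0.001,-0.0054,0],[0,0,0]],[0.01,[0.0012,-0.0064,0],[0,0,0]],[0.01,[0.0015,-0.0075,0],[0,0,0]],[0.01,[0.0018,-0.0085,0],[0,0,0]]]' >/dev/null
python3 - <<'E'
from h import *
p=st(); arc(p,p+8)
j=get_image("top")[:,:,::-1]
cv2.imwrite('pics/c8.png',cv2.resize(j[235:335,260:390],None,fx=4,fy=4,interpolation=cv2.INTER_CUBIC))
E
```

```text
phi 196.2 r 49.94  drag 8.90 radial -3.06 z -3.04
196.24497830319805 204.24497830319805 [[0.0003, -0.0008], [0.0005, -0.0017], [0.0008, -0.0025], [0.0011, -0.0033], [0.0014, -0.0041], [0.0017, -0.0049], [0.0021, -0.0057], [0.0024, -0.0065]]
```

View pics/c8.png

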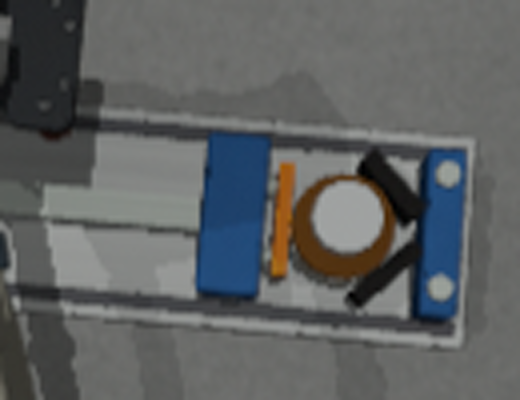

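The bottle now touches the V and the drag has risen to 8.9 N, so the pad has bitten. Finer steps from here.

```bash
python3 -m creep '[[0.01,[0.0001,-0.0004,0],[0,0,0]],[0.01,[0.0003,-0.0008,0],[0,0,0]],[0.01,[0.0004,-0.0013,0],[0,0,0]],[0.01,[0.0006,-0.0017,0],[0,0,0]],[0.01,[0.0008,-0.0021,0],[0,0,0]],[0.01,[0.0009,-0.0025,0],[0,0,0]],[0.01,[0.0011,-0.0029,0],[0,0,0]],[0.01,[0.0013,-0.0033,0],[0,0,0]]]' >/dev/null
python3 - <<'E'
from h import *
p=st(); arc(p,p+4)
E
python3 -m creep '[[0.01,[0.0001,-0.0004,0],[0,0,0]],[0.01,[0.0003,-0.0008,0],[0,0,0]],[0.01,[0.0005,-0.0012,0],[0,0,0]],[0.01,[0.0006,-0.0016,0],[0,0,0]],[0.01,[0.0008,-0.002,0],[0,0,0]],[0.01,[0.0009,-0.0024,0],[0,0,0]],[0.01,[0.0011,-0.0028,0],[0,0,0]],[0.01,[0.0013,-0.0032,0],[0,0,0]]]' >/dev/null
python3 - <<'E'
from h import *
p=st(); arc(p,p+4)
E
```

```text
phi 200.0 r 49.91  drag 8.18 radial -2.46 z -2.10
200.00390588867486 204.00390588867486 [[0.0002, -0.0004], [0.0003, -0.0008], [0.0005, -0.0012], [0.0006, -0.0016], [0.0008, -0.002], [0.001, -0.0024], [0.0011, -0.0028], [0.0013, -0.0032]]
phi 203.7 r 49.93  drag 10.19 radial -2.23 z -2.73
203.69893550813933 207.69893550813933 [[0.0002, -0.0004], [0.0004, -0.0008], [0.0005, -0.0012], [0.0007, -0.0016], [0.0009, -0.002], [0.0011, -0.0024], [0.0013, -0.0028], [0.0015, -0.0031]]
```

```bash
python3 -m creep '[[0.01,[0.0001,-0.0002,0],[0,0,0]],[0.01,[0.0002,-0.0004,0],[0,0,0]],[0.01,[0.0002,-0.0006,0],[0,0,0]],[0.01,[0.0003,-0.0008,0],[0,0,0]],[0.01,[0.0004,-0.001,0],[0,0,0]],[0.01,[0.0005,-0.0012,0],[0,0,0]],[0.01,[0.0006,-0.0014,0],[0,0,0]],[0.01,[0.0007,-0.0016,0],[0,0,0]]]' >/dev/null
python3 -c "from h import *; st()"
python3 -m creep '[[0.01,[0.0001,-0.0002,0],[0,0,0]],[0.01,[0.0002,-0.0004,0],[0,0,0]],[0.01,[0.0002,-0.0006,0],[0,0,0]],[0.01,[0.0003,-0.0008,0],[0,0,0]],[0.01,[0.0004,-0.001,0],[0,0,0]],[0.01,[0.0005,-0.0012,0],[0,0,0]],[0.01,[0.0006,-0.0014,0],[0,0,0]],[0.01,[0.0007,-0.0016,0],[0,0,0]]]' >/dev/null
python3 - <<'E'
from h import *
p=st()
for k in range(8): get_image("top"); st()
E
```

```text
phi 205.6 r 49.93  drag 10.73 radial -3.58 z -2.24
phi 207.4 r 49.94  drag 10.87 radial -3.16 z -2.10
phi 207.4 r 49.94  drag 10.87 radial -3.32 z -1.61
phi 207.4 r 49.94  drag 9.76 radial -3.47 z -3.38
phi 207.4 r 49.93  drag 10.49 radial -4.37 z -3.13
phi 207.4 r 49.94  drag 10.13 radial -3.02 z -1.59
phi 207.4 r 49.93  drag 9.40 radial -2.99 z -2.72
phi 207.4 r 49.95  drag 10.79 radial -4.24 z -2.19
phi 207.4 r 49.95  drag 9.80 radial -4.68 z -2.38
phi 207.4 r 49.95  drag 10.09 radial -3.84 z -2.34
```

Angle past bite (about 18°) and drag (about 3.5 N above baseline) both indicate about 30 N. I'll ease off, open the fingers and withdraw upward.

```bash
python3 -m creep '[[0.01,[0,0.001,0],[0,0,0]],[0.01,[0,0.002,0],[0,0,0]],[0.03,[0,0.002,0],[0,0,0]],[0.05,[0,0.002,0],[0,0,0]],[0.06,[0,0.002,0],[0,0,0]],[0.06,[0,0.002,0],[0,0,0]],[0.06,[0,0.002,0],[0,0,0]],[0.06,[0,0.002,0],[0,0,0]]]'
python3 -c "from h import *; st()"
python3 -m creep '[[0.06,[0,0,-0.01],[0,0,0]],[0.06,[0,0,-0.04],[0,0,0]],[0.06,[0,0,-0.08],[0,0,0]],[0.06,[0,0,-0.11],[0,0,0]],[0.06,[0,0.05,-0.11],[0,0,0]],[0.06,[0,0.1,-0.11],[0,0,0]],[0.06,[0,0.15,-0.11],[0,0,0]],[0.06,[0,0.15,-0.11],[0,0,0]]]'
python3 - <<'E'
from h import *
i=get_image("side")[:,:,::-1]; j=get_image("top")[:,:,::-1]
cv2.imwrite('pics/c9.png',np.hstack([cv2.resize(i[160:410,250:420],None,fx=2,fy=2,interpolation=cv2.INTER_CUBIC),cv2.resize(j[150:350,170:390],None,fx=2,fy=2.5,interpolation=cv2.INTER_CUBIC)]))
E
```

```text
time_s: 27.45
ee_pos: [0.5846, 0.1352, 0.0965]
eef_rot: [0.054, 0.999, -0.0, -0.0]
force: [0.1, -0.2, -0.1]
opening: 0.0596
phi 208.6 r 50.13  drag -0.07 radial 0.19 z 0.11
time_s: 28.25
ee_pos: [0.6, 0.2902, 0.2057]
eef_rot: [0.051, 0.999, 0.001, -0.001]
force: [-0.2, -0.4, -1.2]
opening: 0.0602
```

View pics/c9.png

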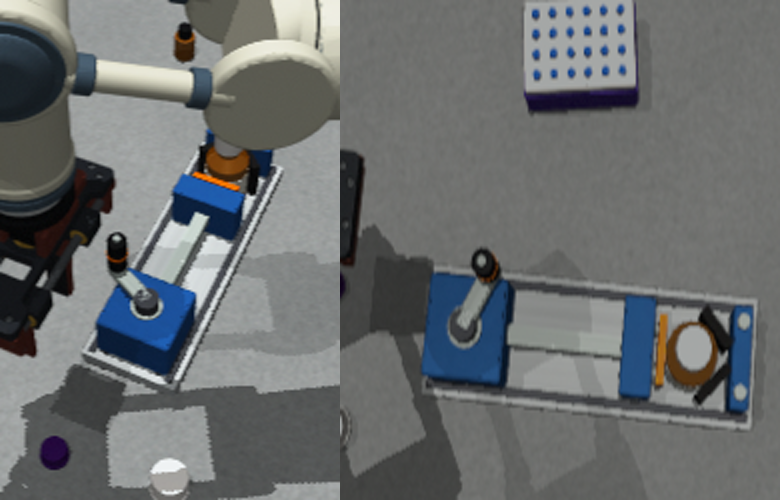

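The final views show the bottle upright at top crop (693,352), held between the pad and the V. The crank is free at (485,265) and the bystanders are where they started. The robot is touching nothing, so I'm handing in.

```bash
python3 -c "
from rig import *
print(close_job())"
```

```text
the job is handed in; nothing more can be done
None
```

The bottle is upright on the clamp bed, held against the V stop, and I handed the job in at about 28 s of the 72 s allowed.

I gripped the bottle by its cap, set it down on the bed between the pad and the stop, and let go. Then I wound the crank about 2.2 turns clockwise by its black grip, let go of it and withdrew.

**Clamping force:** I estimate about 30 N, from two indirect checks, as the pad force can't be read directly.
- **Crank stiffness:** drag at the grip rose from about 6.5–7 N to about 10.3 N, which suggests 25–30 N on the pad. Single readings scattered by about 0.7 N.
- **Crank angle:** I wound about 18° past where the pad began to bite, which suggests 29–33 N. The exact bite point is uncertain by about 2°, or 3–4 N.

**Last checks:** after release the tool felt about 0 N, and the final pictures show the bottle upright and seated, with the crank free. The tip box, vial and loose caps looked unmoved, judged by eye; the white cap is only partly visible in the last pictures. No check failed.

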